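# Fit the filter set in the bottle steriliser

### The job

The filter bay on top of the UV bottle steriliser is open and empty. Pick up the three filter cartridges together as one pile, tip the pile so that one end goes in first and tucks under the keeper lip at the end of the bay opposite the cover's hinge, then lay it down flat on the bay floor and push the cover fully shut. Leave the other things on the counter where they stand.

Things in the scene. Friction and masses are not known exactly. Their poses are not given: they have to be found in the camera images.
- filter1_mid (a point): centre of the lowest of three loose filter cartridges, which lie in a flat pile on the counter. Each is a rigid white-framed rectangle 64 mm (its x) by 100 mm (its y) by 10 mm thick (its z), 35 to 70 g; all have the same outline. The pile is 30 mm high, its edges flush to about 2 mm, and either end may go under the lip. Nothing fastens the three together
- filter2_mid (a point): centre of the middle cartridge, so the centre of the whole pile (64 x 100 x 30 mm; x across, y along, z up)
- filter3_mid (a point): centre of the top cartridge (same size and axes)
- filter3_endA (a point): middle of the top cartridge's end face at its -y end, half-way up its thickness
- filter3_endB (a point): middle of the top cartridge's end face at its +y end, half-way up its thickness
- steriliser: the fixed white UV steriliser cabinet, 240 mm (x) by 320 mm (y) by 230 mm high, with a flat top deck and an open filter bay sunk in it; its glazed door looks to its +x. Origin under its centre, z up
- bay (a point): centre of the filter bay's floor, 190 mm above the counter, 20 mm from the cabinet's centre towards -y; z up, y along the bay towards the cover's hinge, x across. The bay is 107 mm long (y), 68 mm wide (x), 40 mm deep to the deck. The end wall at the +y end has an 8 mm bevel at its top, the side walls a 4 mm bevel
- keeper_lip (a point): middle of the free edge of the fixed keeper lip, on its underside: 40.5 mm from the bay centre towards -y, 36 mm above the bay floor. The lip is 4 mm thick, flush with the deck, and juts 13 mm into the bay from its -y end wall over the bay's whole width; the end of the pile goes below it. Axes as the bay
- finger_recess (a point): middle of the bottom of one of two like finger recesses, at the middle of both long sides of the bay (this one at +x). Each is 70 mm long (y), open to the bay and at the top, reaches 70 mm from the bay's centre line and 12 mm deeper than its floor, so that the pile can be held by its long sides all the way down. Axes as the bay
- cover_hinge (a point): middle of the hinge line of the bay's cover, on the deck, 74 mm from the bay centre towards +y and 40 mm above the bay floor; axes as those of the bay
- cover_edge (a point): middle of the cover's free edge, 142 mm from the hinge line. The cover is a flat slotted plate 150 mm wide, 142 mm long and 5 mm thick, about 120 g, its underside on the deck when shut
- cover (a joint): angle of the cover: 0 shut flat on the deck, 1.57 upright, up to 1.9 leaning back away from the bay; it starts open. A stiff hinge (about 0.12 N m) leaves it where it is put, so it has to be pushed all the way down
- ramekin: white ceramic ramekin, 84 mm across, 45 mm high, a bystander; origin under its centre
- nipple: pink silicone bottle nipple standing on its flange, 54 mm across, 52 mm high, a bystander; origin under its centre
- feeding_bottle: clear feeding bottle with a domed cap, 62 mm across, about 195 mm high, a bystander; origin under its centre
- mug: blue ceramic mug, 80 mm across, 90 mm high, a bystander; origin under its centre
- milk_tin: milk powder tin, 100 mm across, 130 mm high, a bystander; origin under its centre
- filter_carton: closed cardboard carton, 75 x 115 x 40 mm, a bystander; origin under its centre
- bottle_tongs: grey bottle tongs lying flat, about 195 mm long, 12 mm high, a bystander; origin under the middle
Things that resemble listed ones, but are neither listed nor needed, are in the scene too. Leave any pink or turquoise look-alike of the part that bears filter3_mid alone.

How it is judged:
On the way, in this order (a step that is already met when the one before it is completed fails the run):
1. the three cartridges are lifted clear of the counter together, as one pile (height (world z) of each of filter1_mid, filter2_mid, filter3_mid above 0.06 m and distance between filter1_mid and filter2_mid below 0.022 m and distance between filter2_mid and filter3_mid below 0.022 m), for 0.2 s.
2. the pile, tipped by more than 0.08 rad, has one end of its top cartridge under the keeper lip (angle between the z axis of filter3_mid and the z axis of bay, either way round above 0.08 rad and ((y of filter3_endA in the frame of bay between -0.0555 and -0.043 m and z of filter3_endA in the frame of bay between 0 and 0.036 m and x of filter3_endA in the frame of bay between -0.012 and 0.012 m) or (y of filter3_endB in the frame of bay between -0.0555 and -0.043 m and z of filter3_endB in the frame of bay between 0 and 0.036 m and x of filter3_endB in the frame of bay between -0.012 and 0.012 m)) and distance between filter1_mid and filter2_mid below 0.022 m and distance between filter2_mid and filter3_mid below 0.022 m), for 0.1 s.
At the end, for the whole second after the job is handed in: All three cartridges lie flat (within 0.06 rad) in the bay under the keeper lip, stacked on the bay floor (centres within 7 mm across and 9 mm along of the bay's centre and under 29.5 mm above its floor), and the cover is shut (below 0.05 rad) (x of filter1_mid in the frame of bay between -0.007 and 0.007 m and y of filter1_mid in the frame of bay between -0.009 and 0.009 m and z of filter1_mid in the frame of bay between 0.001 and 0.0295 m and angle between the z axis of each of filter1_mid, filter2_mid, filter3_mid and the z axis of bay, either way round below 0.06 rad and x of filter2_mid in the frame of bay between -0.007 and 0.007 m and y of filter2_mid in the frame of bay between -0.009 and 0.009 m and z of filter2_mid in the frame of bay between 0.001 and 0.0295 m and x of filter3_mid in the frame of bay between -0.007 and 0.007 m and y of filter3_mid in the frame of bay between -0.009 and 0.009 m and z of filter3_mid in the frame of bay between 0.001 and 0.0295 m and value of joint cover below 0.05 rad); the robot touches nothing.
It fails at once if a bystander on the counter is pushed more than 30 mm from its place or tipped over (distance of any of ramekin, nipple, feeding_bottle, mug, milk_tin, filter_carton, bottle_tongs from where it was at the start of the episode above 0.03 m or angle between any of ramekin, nipple, feeding_bottle, mug, milk_tin, filter_carton, bottle_tongs's own z axis and vertical above 0.5 rad).
It also fails if it takes over 61 s, if anything falls off the work surface, if the arm or the gripper's body presses on something with over 40 N, if the wrist force passes 120 N, or if a joint passes its speed limit or range.

### The arm

A 6-joint arm with a two-finger parallel gripper is mounted at the origin on the work surface. World frame = base frame: x ahead of the robot, y to its left, z up, the work surface at z = 0. Lengths are in m, angles in rad, forces in N, time in s.
With the tool pointing down it reaches from about 0.275 to 0.725 m from the base axis. Payload 15.9 kg.
Tool frame: the origin (TCP) lies at the very end of the fingers, on their centre line; the grasp point (between the pads) lies 19 mm behind it; z points along the fingers, x is the direction in which the jaws open and shut, and the axes are right-handed (so a half turn about z gives the same grasp; the last joint's range is limited). The gripper opens to 85 mm and grips with 20 to 120 N. Pads are 22 mm wide; open, the fingers measure 114 mm over their backs; the gripper's body (76 mm by 85 mm) begins 54 mm behind the grasp point. The pads swing forward as they close: fully open they stand 13 mm farther back than shut.
Start: joints at [-1.243, 0.213, -0.034, 1.323, 0, 1.571], TCP at [0.161, -0.473, 0.231] pointing down, gripper open.
Joint ranges: [-2.98, 2.98], [-0.74, 1.72], [-1.14, 1.35], [-2.1, 2.04], [-1.57, 1.44], [-3.14, 3.14]. Speed limits (rad/s): [1.89, 1.89, 2.39, 2.57, 3.14, 3.14].

### API

Orientations are given as a unit quaternion [x, y, z, w].
In Python, from plant import robot gives the robot as it stands. The module is installed in compiled form; this text tells all that it offers.
- The arm moves only by the shell command python3 -m handwheel 'ROWS'. ROWS is JSON, a list of rows, each an object with "hand": the opening, from 0 (shut) to 1 (fully open); "dp": the shift along the tool's x, y, z in m, a list of three; "rotation": the turn, a rotation vector about the tool's x, y, z in rad, a list of three. In form: [{"hand": hand, "dp": [tx, ty, tz], "rotation": [rx, ry, rz]}, ...]. A call has 1 to 5 rows; each row shifts and turns the commanded pose from where the row before left it, along the tool's axes as they then stand; what a row does not reach is not made up. A row lasts 1/12 s, in which the tool goes at most 41.7 mm and 7.16 degrees, less where a joint would pass 70% of its speed; a pose out of reach is approached as far as the arm can. A call with a gripper value outside its range is refused whole. The fingers move at their own pace and stop on an object; the grip force is fixed at half the most. Time passes only in rows, so rows that do not move let the fingers close. It gives the time, the measured TCP pose, the force and the opening at its end, in the units of the state.
- robot.sense(): the state, without advancing time (a new reading comes with each control period).
- robot.capture(name): name is "side" or "top" or "wrist"; returns the picture (480x640x3 uint8, red, green, blue); there is no depth.
- robot.get_calibration(name): a dict with "fx", "fy", "cx", "cy" (pixels), "view" (4x4, takes a point from world to camera coordinates); the wrist camera has in their place "tool_from_camera" (4x4, takes a point from camera to tool coordinates, whose origin is the TCP and whose axes are the tool frame's). Camera axes: x right, y down, z forward; pixel columns grow to the right and rows downward; lengths in m; the calibration is good to about 2 mm. A picture is of the moment at which its call begins: read the wrist's pose just before it. get_calibration takes no time and is no camera call.
- robot.finish_job(): hands the job in, once; it reports no verdict.
The state is a dict: "t": time; "qpos": joint angles; "qd": joint speeds; "tau": joint torques, N m; "position": TCP position; "tcp_rot": TCP orientation; "wrist_force": force on the tool from outside, world axes, zero at the start; "moment": the same for the moment, N m; "finger_gap": finger opening in m.
Only numpy, scipy, OpenCV 4.12 (cv2) and the standard library are available. Lean on these libraries where they do the work, as an engineer would, in place of code of your own. Each camera call takes 0.05 s, during which the arm holds its last target. There are 200 camera calls.

## Working session

There is one attempt and no reset: what is moved stays moved. The work goes in short steps, Python scripts to look and compute and a shell command to move; the robot and the scene stay as the last step left them, time stands still between calls to the robot, and variables do not carry over. Pictures are saved under pics/ and viewed, about 8 in all and at most 12, crops included, and the job is handed in when it is done.

```bash
mkdir -p pics; ls; python3 - <<'E'
from plant import robot
import cv2,numpy as np
s=robot.sense();print(s)
ims=[]
for n in("side","top"):
    im=robot.capture(n);cv2.imwrite(f"pics/{n}0.png",im[:,:,::-1])
    c=robot.get_calibration(n);print(n,c)
print(robot.get_calibration("wrist"))
E
```

```text
pics
{'t': 0.0, 'qpos': array([-1.24298951e+00,  2.13381269e-01, -3.50254756e-02,  1.32345568e+00,
        2.21672769e-05,  1.57081217e+00]), 'qd': array([-6.50104677e-04, -2.73043019e-04,  2.84139231e-03, -1.43412856e-05,
        4.47751537e-04, -3.31762641e-04]), 'tau': array([ 4.39827436e-04, -6.86167502e+01,  4.87119770e+01,  1.75750471e-02,
        1.76209364e-04, -2.05482479e-05]), 'position': array([ 0.16089204, -0.47308411,  0.23081693]), 'tcp_rot': array([ 8.13004311e-01, -5.82257422e-01, -4.26920699e-04, -3.19374610e-04]), 'wrist_force': array([ 0.6434479 ,  0.22310162, -0.06314557]), 'moment': array([-0.02686239,  0.001447  , -0.01360986]), 'finger_gap': 0.08557456980698434}
side {'fx': 602.2166378869063, 'fy': 602.2166378869063, 'cx': 323.8190743244868, 'cy': 240.90310854433616, 'view': array([[ 0.9887406 , -0.14962052,  0.00239125, -0.48442643],
       [-0.08975916, -0.60579201, -0.7905437 ,  0.16795849],
       [ 0.11973016,  0.78142802, -0.61240097,  1.71252418],
       [ 0.        ,  0.        ,  0.        ,  1.        ]])}
top {'fx': 582.3720351135805, 'fy': 582.3720
[... 177 characters left out ...]
1,  1.29139538e-03, -1.06422983e-01,
         5.11267866e-01],
       [ 1.06398097e-01, -1.27319175e-02, -9.94242095e-01,
         1.75422507e+00],
       [ 0.00000000e+00,  0.00000000e+00,  0.00000000e+00,
         1.00000000e+00]])}
{'fx': 360.24545872794965, 'fy': 360.24545872794965, 'cx': 311.6705155851929, 'cy': 241.92314686447062, 'tool_from_camera': array([[ 9.99999438e-01,  7.13962363e-04, -7.83595994e-04,
        -2.48154121e-04],
       [-4.53272769e-04,  9.56185045e-01,  2.92762626e-01,
        -7.61741741e-02],
       [ 9.58284266e-04, -2.92762106e-01,  9.56184831e-01,
        -1.41841944e-01],
       [ 0.00000000e+00,  0.00000000e+00,  0.00000000e+00,
         1.00000000e+00]])}
```

View pics/top0.png

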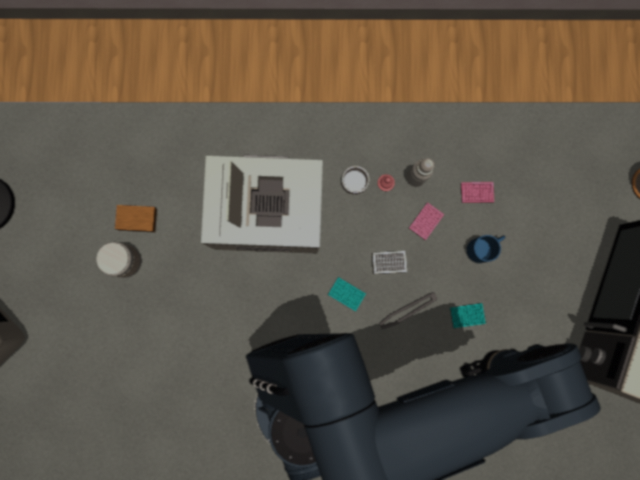

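View pics/side0.png

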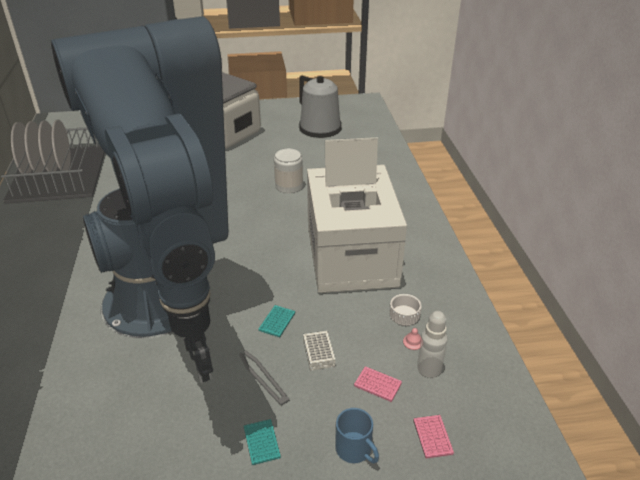

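The picture shows these candidates: the white pile (390,262 top; 319,350 side), pink look-alikes (427,221) and (478,191), and turquoise ones (346,293) and (468,315). The white one matches the description. The bay is at about (270,200), and the upright cover at (235,195) puts the hinge towards world +y.

```bash
cat > h.py <<'E'
import numpy as np,cv2
from plant import robot
from scipy.spatial.transform import Rotation as R
def ray(n,u,v,s=None):
    c=robot.get_calibration(n)
    d=np.array([(u-c['cx'])/c['fx'],(v-c['cy'])/c['fy'],1.])
    if n=='wrist':
        s=s or robot.sense();T=c['tool_from_camera'];Q=R.from_quat(s['tcp_rot']).as_matrix()
        return s['position']+Q@T[:3,3],Q@T[:3,:3]@d
    V=c['view'];return -V[:3,:3].T@V[:3,3],V[:3,:3].T@d
def onz(n,u,v,z,s=None):
    o,d=ray(n,u,v,s);return o+d*(z-o[2])/d[2]
def proj(n,p,s=None):
    c=robot.get_calibration(n)
    if n=='wrist':
        T=c['tool_from_camera'];Q=R.from_quat(s['tcp_rot']).as_matrix()
        q=T[:3,:3].T@(Q.T@(np.asarray(p)-s['position'])-T[:3,3])
    else: q=c['view'][:3,:3]@p+c['view'][:3,3]
    return np.array([c['fx']*q[0]/q[2]+c['cx'],c['fy']*q[1]/q[2]+c['cy']])
def tri(a,b):
    (o1,d1),(o2,d2)=a,b
    A=np.c_[d1,-d2];t=np.linalg.lstsq(A,o2-o1,rcond=None)[0]
    return (o1+d1*t[0]+o2+d2*t[1])/2,np.linalg.norm(o1+d1*t[0]-o2-d2*t[1])
E
python3 - <<'E'
from h import *
im=cv2.imread('pics/top0.png')
hsv=cv2.cvtColor(im,cv2.COLOR_BGR2HSV)
m=((hsv[...,1]<50)&(hsv[...,2]>150)).astype(np.uint8)
cs,_=cv2.findContours(cv2.morphologyEx(m,cv2.MORPH_CLOSE,np.ones((7,7))),cv2.RETR_EXTERNAL,2)
for c in cs:
    if cv2.contourArea(c)<300: continue
    r=cv2.minAreaRect(c);b=cv2.boxPoints(r)
    z=.03 if 370<r[0][0]<410 else .23
    P=np.array([onz('top',u,v,z) for u,v in b]);
    print(r,'\n',P.round(3).tolist(),P.mean(0).round(4),np.linalg.norm(np.diff(P,axis=0),axis=1).round(3))
for px in[(390,262),(427,221),(346,293),(433,297),(386,317)]:print(px,onz('top',*px,0.03).round(3))
big=np.hstack([cv2.resize(im[230:330,310:450],None,fx=3,fy=3),cv2.resize(im[150:250,198:328],None,fx=3,fy=3)])
cv2.imwrite('pics/crop1.png',big)
print('bay approx',onz('top',270,200,.19),'cov',tri(ray('top',229,195),ray('side',351,139)))
E
```

```text
((631.5, 369.0), (54.0, 15.0), 90.0) 
 [[0.207, -0.864, 0.23], [0.207, -0.904, 0.23], [0.066, -0.895, 0.23], [0.066, -0.855, 0.23]] [ 0.1363 -0.8797  0.23  ] [0.04  0.142 0.04 ]
((111.75, 258.25), (28.284271240234375, 28.991374969482422), 45.0) 
 [[0.433, 0.563, 0.23], [0.489, 0.51, 0.23], [0.434, 0.455, 0.23], [0.38, 0.508, 0.23]] [0.434  0.5089 0.23  ] [0.077 0.077 0.076]
((261.60137939453125, 200.7630157470703), (116.95684814453125, 85.71900939941406), 2.12109637260437) 
 [[0.479, 0.269, 0.23], [0.715, 0.264, 0.23], [0.703, -0.057, 0.23], [0.467, -0.047, 0.23]] [0.5911 0.1073 0.23  ] [0.236 0.321 0.237]
(390, 262) [ 0.435 -0.27   0.03 ]
(427, 221) [ 0.561 -0.386  0.03 ]
(346, 293) [ 0.342 -0.135  0.03 ]
(433, 297) [ 0.329 -0.399  0.03 ]
(386, 317) [ 0.269 -0.255  0.03 ]
bay approx [0.59912193 0.08687405 0.19      ] cov (array([0.58693944, 0.17778548, 0.37099069]), np.float64(0.012716768997587112))
```

View pics/crop1.png

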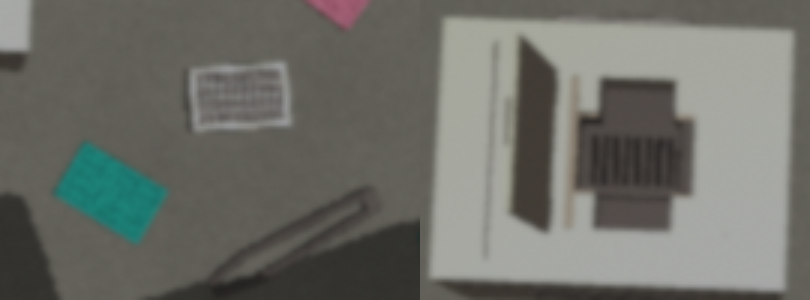

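The crop confirms the white-framed pile at (390,262) in the top picture, alone between the turquoise block and the tongs. The bay has its recesses on ±x, and the cover stands near (229,195). Next I move over the pile and test the sign of the wrist turn.

```bash
python3 -m handwheel '[{"hand":1,"dp":[-0.0104,-0.0325,0],"rotation":[0,0,0]},{"hand":1,"dp":[-0.0104,-0.0325,0],"rotation":[0,0,0]},{"hand":1,"dp":[-0.0104,-0.0325,0],"rotation":[0,0,0]},{"hand":1,"dp":[-0.0104,-0.0325,0],"rotation":[0,0,0]},{"hand":1,"dp":[-0.0104,-0.0325,0],"rotation":[0,0,0]}]'
python3 -m handwheel '[{"hand":1,"dp":[-0.0104,-0.0325,0],"rotation":[0,0,0]},{"hand":1,"dp":[-0.0104,-0.0325,0],"rotation":[0,0,0]},{"hand":1,"dp":[-0.0104,-0.0325,0],"rotation":[0,0,0]},{"hand":1,"dp":[-0.0104,-0.0325,0],"rotation":[0,0,0]},{"hand":1,"dp":[-0.0104,-0.0325,0],"rotation":[0,0,0]}]'
python3 -c "
from plant import robot;print(robot.sense()['qpos'])"
python3 -m handwheel '[{"hand":1,"dp":[0,0,0],"rotation":[0,0,-0.12]},{"hand":1,"dp":[0,0,0],"rotation":[0,0,-0.12]}]'
python3 -c "
from plant import robot;print(robot.sense())"
```

```text
t: 0.52
position: [0.299, -0.3705, 0.2311]
tcp_rot: [0.813, -0.582, -0.0, -0.0]
wrist_force: [-0.1, -0.9, 0.1]
finger_gap: 0.0858
t: 0.93
position: [0.4363, -0.2689, 0.2311]
tcp_rot: [0.813, -0.582, -0.0, 0.0]
wrist_force: [-0.2, -1.6, -0.2]
finger_gap: 0.0853
[-5.52300816e-01  2.39098457e-01 -1.45680232e-03  1.33059206e+00
 -1.77959572e-06  2.26140184e+00]
t: 1.1
position: [0.4364, -0.2688, 0.2307]
tcp_rot: [0.879, -0.477, -0.0, -0.0]
wrist_force: [0.5, -0.3, -0.7]
finger_gap: 0.0853
{'t': 1.1, 'qpos': array([-5.52179404e-01,  2.39884301e-01, -1.41029168e-03,  1.33047618e+00,
        8.07941471e-05,  2.01408610e+00]), 'qd': array([-3.62401329e-02, -9.75315152e-03, -1.22227181e-02, -3.90138378e-04,
       -6.05584542e-03, -1.48630501e+00]), 'tau': array([  3.86630505, -69.84143257,  49.46022749,  -0.19367079,
         0.26710292,   5.5259487 ]), 'position': array([ 0.43635296, -0.26881054,  0.23074894]), 'tcp_rot': array([ 8.78666291e-01, -4.77436185e-01, -4.84304615e-04, -6.68509761e-05]), 'wrist_force': array([ 0.4712697 , -0.3118672 , -0.68498821]), 'moment': array([-0.01349319,  0.01126055, -0.00389723]), 'finger_gap': 0.0853393325386919}
```

```bash
python3 -m handwheel '[{"hand":1,"dp":[0,0,0],"rotation":[0,0,-0.1245]},{"hand":1,"dp":[0,0,0],"rotation":[0,0,-0.1245]},{"hand":1,"dp":[0,0,0],"rotation":[0,0,-0.1245]},{"hand":1,"dp":[0,0,0],"rotation":[0,0,-0.1245]},{"hand":1,"dp":[0,0,0],"rotation":[0,0,-0.1245]}]' >/dev/null
python3 -m handwheel '[{"hand":1,"dp":[0,0,0],"rotation":[0,0,-0.1245]},{"hand":1,"dp":[0,0,0],"rotation":[0,0,-0.1245]},{"hand":1,"dp":[0,0,0],"rotation":[0,0,-0.1245]},{"hand":1,"dp":[0,0,0],"rotation":[0,0,-0.1245]},{"hand":1,"dp":[0,0,0],"rotation":[0,0,-0.1245]}]' >/dev/null
python3 -m handwheel '[{"hand":1,"dp":[0,0,0],"rotation":[0,0,-0.1245]},{"hand":1,"dp":[0,0,0],"rotation":[0,0,-0.1245]},{"hand":1,"dp":[0,0,0],"rotation":[0,0,-0.1245]},{"hand":1,"dp":[0,0,0],"rotation":[0,0,-0.1245]},{"hand":1,"dp":[0,0,0],"rotation":[0,0,-0.1245]}]' >/dev/null
python3 -m handwheel '[{"hand":1,"dp":[0,0,0],"rotation":[0,0,-0.1245]},{"hand":1,"dp":[0,0,0],"rotation":[0,0,-0.1245]},{"hand":1,"dp":[0,0,0],"rotation":[0,0,-0.1245]},{"hand":1,"dp":[0,0,0],"rotation":[0,0,-0.1245]},{"hand":1,"dp":[0,0,0],"rotation":[0,0,-0.1245]}]' >/dev/null
python3 -m handwheel '[{"hand":1,"dp":[0,0,0],"rotation":[0,0,-0.1245]},{"hand":1,"dp":[0,0,0],"rotation":[0,0,-0.1245]},{"hand":1,"dp":[0,0,0],"rotation":[0,0,-0.1245]},{"hand":1,"dp":[0,0,0],"rotation":[0,0,-0.1245]},{"hand":1,"dp":[0,0,0],"rotation":[0,0,-0.1245]}]' >/dev/null
python3 -m handwheel '[{"hand":1,"dp":[0,0,0],"rotation":[0,0,-0.1245]},{"hand":1,"dp":[0,0,0],"rotation":[0,0,-0.1245]},{"hand":1,"dp":[0,0,0],"rotation":[0,0,-0.1245]},{"hand":1,"dp":[0,0,0],"rotation":[0,0,-0.1245]},{"hand":1,"dp":[0,0,0],"rotation":[0,0,-0.1245]}]' >/dev/null
python3 -m handwheel '[{"hand":1,"dp":[0,0,0],"rotation":[0,0,-0.1245]},{"hand":1,"dp":[0,0,0],"rotation":[0,0,-0.1245]},{"hand":1,"dp":[0,0,0],"rotation":[0,0,-0.1245]},{"hand":1,"dp":[0,0,0],"rotation":[0,0,0]}]'
python3 - <<'E'
from h import *
s=robot.sense();im=robot.capture('wrist')[:,:,::-1].copy();cv2.imwrite('pics/w1.png',im)
print(s['position'],R.from_quat(s['tcp_rot']).as_matrix().round(3).tolist(),s['qpos'])
hsv=cv2.cvtColor(im,cv2.COLOR_BGR2HSV)
m=((hsv[...,1]<45)&(hsv[...,2]>140)).astype(np.uint8)
cs,_=cv2.findContours(cv2.morphologyEx(m,cv2.MORPH_CLOSE,np.ones((9,9))),cv2.RETR_EXTERNAL,2)
for c in cs:
    if cv2.contourArea(c)<1500: continue
    r=cv2.minAreaRect(c);b=cv2.boxPoints(r)
    P=np.array([onz('wrist',u,v,.03,s) for u,v in b])
    print(b.round().tolist(),P.round(4).tolist(),P.mean(0).round(4),np.linalg.norm(np.diff(P,axis=0),axis=1).round(4))
E
```

```text
t: 3.93
position: [0.435, -0.2702, 0.231]
tcp_rot: [0.015, 1.0, 0.0, -0.0]
wrist_force: [0.3, 0.0, 0.8]
finger_gap: 0.0852
[ 0.43503298 -0.27015831  0.2310258 ] [[-1.0, 0.03, -0.001], [0.03, 1.0, 0.0], [0.001, 0.0, -1.0]] [-5.55746830e-01  2.38677172e-01 -2.27041189e-03  1.33050232e+00
  3.95858420e-05 -2.09694766e+00]
[[-0.0, 0.0], [639.0, 0.0], [639.0, 435.0], [0.0, 435.0]] [[0.688, -0.4548, 0.03], [0.1612, -0.4394, 0.03], [0.0535, 0.014, 0.03], [0.8164, -0.008, 0.03]] [ 0.4298 -0.2221  0.03  ] [0.527  0.4661 0.7632]
```

View pics/w1.png

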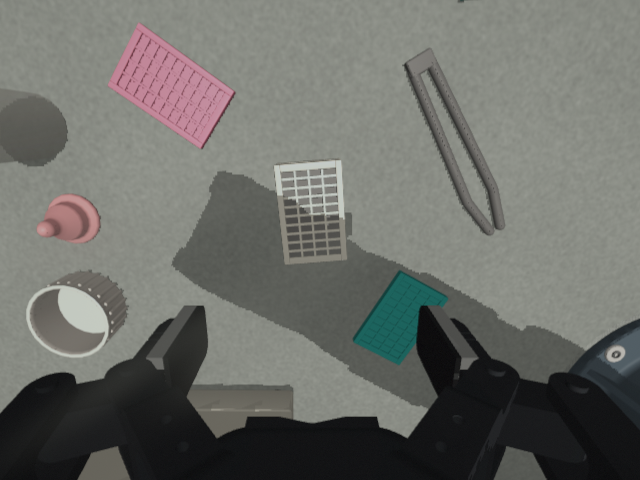

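The wrist picture shows the white pile with top corners at about (275,164), (340,160), (347,261) and (286,264). The turquoise look-alike is at (402,316), clear of the pile.

```bash
python3 - <<'E'
from h import *
s=robot.sense();im=cv2.imread('pics/w1.png')
c=np.array([(275,164),(340.5,160),(347,261),(286,264)],np.float32)
g=cv2.cvtColor(im,cv2.COLOR_BGR2GRAY)
P=np.array([onz('wrist',u,v,.03,s) for u,v in c])
print(P.round(4),P.mean(0),np.linalg.norm(np.diff(P,axis=0,append=P[:1]),axis=1))
l=(P[0]+P[1]-P[2]-P[3])/2;print('long dir yaw',np.degrees(np.arctan2(l[1],l[0])))
Q=R.from_quat(s['tcp_rot']).as_matrix();print('tool delta',Q.T@(P.mean(0)-s['position']))
cv2.imwrite('pics/w1c.png',cv2.resize(im[140:290,250:380],None,fx=4,fy=4,interpolation=cv2.INTER_CUBIC))
E
```

```text
[[ 0.4688 -0.316   0.03  ]
 [ 0.4076 -0.3174  0.03  ]
 [ 0.4024 -0.2171  0.03  ]
 [ 0.4643 -0.2161  0.03  ]] [ 0.43578003 -0.26665124  0.03      ] [0.06119076 0.10044577 0.06194185 0.09997802]
long dir yaw -87.25341322499432
tool delta [-0.00067454  0.00353868  0.20106986]
```

View pics/w1c.png

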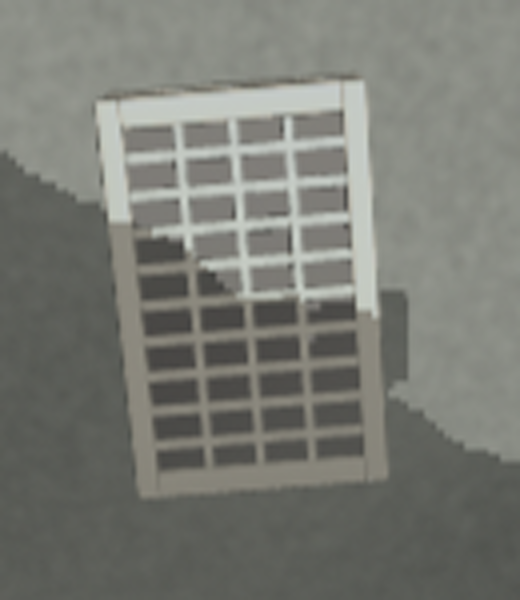

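```bash
python3 -m handwheel '[{"hand":1,"dp":[-0.0005,0.0035,0.02],"rotation":[0,0,-0.07]},{"hand":1,"dp":[0,0,0.04],"rotation":[0,0,0]},{"hand":1,"dp":[0,0,0.04],"rotation":[0,0,0]},{"hand":1,"dp":[0,0,0.04],"rotation":[0,0,0]},{"hand":1,"dp":[0,0,0.035],"rotation":[0,0,0]}]'
python3 -m handwheel '[{"hand":1,"dp":[0,0,0.03],"rotation":[0,0,0]},{"hand":1,"dp":[0,0,0.02],"rotation":[0,0,0]},{"hand":1,"dp":[0,0,0.004],"rotation":[0,0,0]},{"hand":1,"dp":[0,0,0.0],"rotation":[0,0,0]}]'
```

```text
t: 4.4
position: [0.4351, -0.2663, 0.0541]
tcp_rot: [-0.014, 1.0, 0.0, -0.0]
wrist_force: [0.3, 0.2, -0.7]
finger_gap: 0.0855
t: 4.73
position: [0.435, -0.2663, 0.0014]
tcp_rot: [-0.015, 1.0, 0.001, -0.001]
wrist_force: [0.0, 0.5, 0.3]
finger_gap: 0.0853
```

```bash
python3 -m handwheel '[{"hand":1,"dp":[0,0,0.006],"rotation":[0,0,0]},{"hand":0.85,"dp":[0,0,0],"rotation":[0,0,0]},{"hand":0.8,"dp":[0,0,0],"rotation":[0,0,0]},{"hand":0.8,"dp":[0,0,0],"rotation":[0,0,0]}]'
python3 -m handwheel '[{"hand":0.0,"dp":[0,0,0],"rotation":[0,0,0]},{"hand":0,"dp":[0,0,0],"rotation":[0,0,0]},{"hand":0,"dp":[0,0,0],"rotation":[0,0,0]},{"hand":0,"dp":[0,0,0],"rotation":[0,0,0]},{"hand":0,"dp":[0,0,0],"rotation":[0,0,0]}]'
```

```text
t: 5.07
position: [0.4364, -0.2671, -0.0028]
tcp_rot: [-0.017, 1.0, -0.0, 0.001]
wrist_force: [0.7, 0.4, 0.5]
finger_gap: 0.0682
t: 5.48
position: [0.4363, -0.2671, -0.0026]
tcp_rot: [-0.017, 1.0, -0.0, 0.001]
wrist_force: [-2.2, 1.8, 10.8]
finger_gap: 0.063
```

```bash
python3 -m handwheel '[{"hand":0.0,"dp":[0,0,-0.005],"rotation":[0,0,0]},{"hand":0,"dp":[0,0,-0.012],"rotation":[0,0,0]},{"hand":0,"dp":[0,0,-0.02],"rotation":[0,0,0]},{"hand":0,"dp":[0,0,-0.03],"rotation":[0,0,0]},{"hand":0,"dp":[0,0,-0.03],"rotation":[0,0,0]}]'
python3 -m handwheel '[{"hand":0.0,"dp":[0,0,-0.03],"rotation":[0,0,0]},{"hand":0,"dp":[0,0,-0.03],"rotation":[0,0,0]},{"hand":0,"dp":[0,0,-0.03],"rotation":[0,0,0]},{"hand":0,"dp":[0,0,-0.03],"rotation":[0,0,0]},{"hand":0,"dp":[0,0,-0.02],"rotation":[0,0,0]}]'
python3 - <<'E'
from h import *
s=robot.sense();im=robot.capture('wrist')[:,:,::-1];im2=robot.capture('side')[:,:,::-1]
cv2.imwrite('pics/l.png',np.hstack([im[120:420,170:470],cv2.resize(im2[150:400,200:450],(300,300))]))
cv2.imwrite('pics/side2.png',im2);cv2.imwrite('pics/w2.png',im)
print(s['position'],s['wrist_force'])
E
```

```text
t: 5.9
position: [0.4352, -0.2664, 0.0945]
tcp_rot: [-0.017, 1.0, 0.0, -0.0]
wrist_force: [0.6, -0.8, -1.1]
finger_gap: 0.0631
t: 6.32
position: [0.4361, -0.2669, 0.2368]
tcp_rot: [-0.017, 1.0, -0.001, 0.001]
wrist_force: [0.9, -0.2, -1.5]
finger_gap: 0.0631
[ 0.43607742 -0.26692985  0.23679026] [ 0.90706528 -0.18787872 -1.49338041]
```

View pics/l.png

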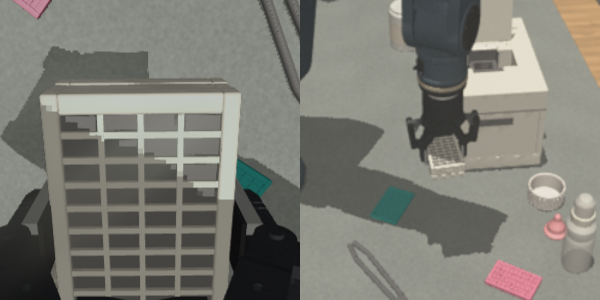

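The pile is held with all three layers together; the gap is 63 mm and the added weight about 1.5 N. Next I carry it high over the cover side so the wrist camera can see the bay past the pile.

```bash
python3 -m handwheel '[{"hand":0,"dp":[0,0,-0.035],"rotation":[0,0,0]},{"hand":0,"dp":[0,0,-0.038],"rotation":[0,0,0]},{"hand":0,"dp":[0,0,-0.038],"rotation":[0,0,0]},{"hand":0,"dp":[0,0,-0.038],"rotation":[0,0,0]},{"hand":0,"dp":[-0.01,0.02,-0.037],"rotation":[0,0,0]}]'
python3 -m handwheel '[{"hand":0,"dp":[-0.014,0.033,-0.037],"rotation":[0,0,0.02]},{"hand":0,"dp":[-0.014,0.035,0],"rotation":[0,0,0.02]},{"hand":0,"dp":[-0.014,0.035,0],"rotation":[0,0,0.02]},{"hand":0,"dp":[-0.014,0.035,0],"rotation":[0,0,0.013]},{"hand":0,"dp":[-0.014,0.035,0],"rotation":[0,0,0]}]'
python3 -m handwheel '[{"hand":0,"dp":[-0.014,0.035,0],"rotation":[0,0,0]},{"hand":0,"dp":[-0.014,0.035,0],"rotation":[0,0,0]},{"hand":0,"dp":[-0.014,0.035,0],"rotation":[0,0,0]},{"hand":0,"dp":[-0.014,0.035,0],"rotation":[0,0,0]},{"hand":0,"dp":[-0.012,0.035,0],"rotation":[0,0,0]}]'
python3 -m handwheel '[{"hand":0,"dp":[-0.012,0.035,0],"rotation":[0,0,0]},{"hand":0,"dp":[-0.007,0.02,0],"rotation":[0,0,0]},{"hand":0,"dp":[0,0,0],"rotation":[0,0,0]},{"hand":0,"dp":[0,0,0],"rotation":[0,0,0]}]'
python3 - <<'E'
from h import *
s=robot.sense();im=robot.capture('wrist')[:,:,::-1]
cv2.imwrite('pics/w3.png',im)
print(s['position'],s['tcp_rot'],s['wrist_force'],s['qpos'])
import pickle;pickle.dump(s,open('s3.pkl','wb'))
E
```

```text
t: 6.83
position: [0.4434, -0.2486, 0.4195]
tcp_rot: [-0.016, 1.0, -0.0, -0.0]
wrist_force: [1.4, -0.9, -1.0]
finger_gap: 0.0631
t: 7.25
position: [0.5135, -0.0793, 0.4477]
tcp_rot: [0.02, 1.0, 0.0, -0.0]
wrist_force: [1.0, -0.2, -1.6]
finger_gap: 0.0633
t: 7.67
position: [0.5822, 0.0924, 0.4354]
tcp_rot: [0.02, 1.0, 0.001, 0.007]
wrist_force: [1.0, -0.0, -1.8]
finger_gap: 0.0634
t: 8.0
position: [0.5953, 0.1441, 0.4253]
tcp_rot: [0.019, 1.0, 0.002, 0.013]
wrist_force: [-1.1, -0.9, -0.5]
finger_gap: 0.0629
[0.59530932 0.14411204 0.42532713] [0.01863014 0.99974323 0.00235047 0.01268326] [-1.12477825 -0.88476506 -0.51187472] [ 2.38491210e-01  6.27672195e-01  1.11819891e+00  2.03559424e+00
 -1.90416377e-03 -1.29506408e+00]
```

View pics/w3.png

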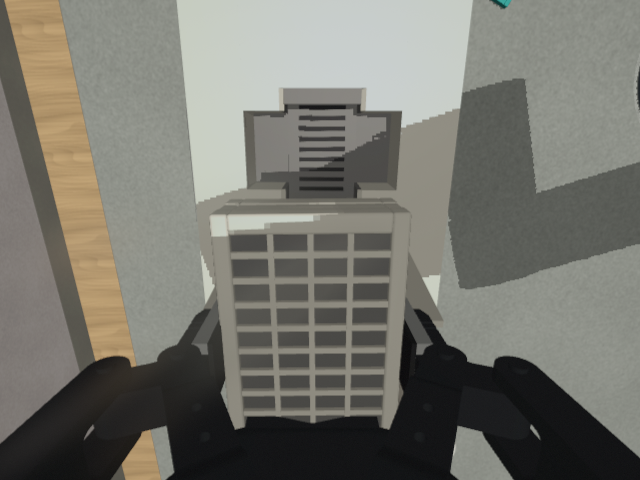

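The wrist picture shows the lip slot corners at (280,88) and (366,88), and the recess corners at (245,112) and (401,112). The pile is in front, still three layers. The arm is at the J4 limit here because it is too high; I note that.

```bash
cat > m.py <<'E'
from h import *
import pickle
s=pickle.load(open('s3.pkl','rb'));g=cv2.imread('pics/w3.png',0)
c=np.array([(280,88),(366,88),(245,112),(401,112)],np.float32).reshape(-1,1,2)
r=cv2.cornerSubPix(g,c.copy(),(4,4),(-1,-1),(3,30,.01)).reshape(-1,2)
print(r)
P=np.array([onz('wrist',u,v,.23,s) for u,v in r]);print(P.round(4))
print('widths (exp .076,.140)',np.linalg.norm(P[1]-P[0]),np.linalg.norm(P[3]-P[2]))
d=P[2]-P[3]+P[0]-P[1];yaw=np.arctan2(d[1],d[0]);print('bay yaw deg',np.degrees(yaw))
X=np.array([np.cos(yaw),np.sin(yaw)]);Y=np.array([-X[1],X[0]])
for a,b,y in((0,1,-.0535),(2,3,-.035)):
    m=(P[a]+P[b])[:2]/2;print('bay centre',m-y*Y)
# pile in tool frame: near-end top edge corners on tool z=-.0326
k=robot.get_calibration('wrist');T=k['tool_from_camera']
for u,v in((211,214),(410,214),(243,416),(384,416)):
    dd=T[:3,:3]@np.array([(u-k['cx'])/k['fx'],(v-k['cy'])/k['fy'],1]);o=T[:3,3]
    print('pile tool',(o+dd*(-.0326-o[2])/dd[2]).round(4))
E
python3 m.py
```

```text
[[282.50964   87.51389 ]
 [365.08215   87.11666 ]
 [242.81288  110.402985]
 [401.52908  110.60122 ]]
[[0.6227 0.0341 0.23  ]
 [0.5515 0.0366 0.23  ]
 [0.6589 0.0513 0.23  ]
 [0.5196 0.0568 0.23  ]]
widths (exp .076,.140) 0.07121673159892514 0.1394139488589326
bay yaw deg -2.1691096654805007
bay centre [0.58911606 0.08876575]
bay centre [0.5906143  0.08902349]
pile tool [-0.0323 -0.0497 -0.0326]
pile tool [ 0.0294 -0.0497 -0.0326]
pile tool [-0.0266  0.0274 -0.0326]
pile tool [ 0.026   0.0273 -0.0326]
```

```bash
cat > g.py <<'E'
# usage: python3 g.py y z theta [x]  (mm, mm, rad; bay frame, TCP~pile bottom centre) -> remaining dp / rotation in tool axes
from h import *
import sys
a=[float(v) for v in sys.argv[1:]]
th=np.radians(-2.17);Z=R.from_euler('z',th)
O=np.array([.590,.0883,.19]);x=a[3] if len(a)>3 else -1.
p=O+Z.apply(np.array([x,a[0],a[1]])/1e3)
Q0=Z*R.from_matrix(np.array([[-1,0,0],[0,1,0],[0,0,-1.]]))
Qt=Z*R.from_euler('x',a[2])*Z.inv()*Q0
s=robot.sense();Q=R.from_quat(s['tcp_rot'])
b=Z.inv().apply(s['position']-O)*1e3
tip=Q.as_matrix()[:,1]
print('t',round(s['t'],2),'bay xyz mm',b.round(1),'tilt',np.arcsin(tip[2]).round(3),'roll',Q.as_matrix()[2,0].round(3),'F',s['wrist_force'].round(1),'gap',round(s['finger_gap'],4),'q4,5,6',s['qpos'][3:].round(2))
print('dp mm',(Q.inv().apply(p-s['position'])*1e3).round(1),'rot',(Q.inv()*Qt).as_rotvec().round(3))
E
python3 -m handwheel '[{"hand":0,"dp":[0,-0.017,0.01],"rotation":[0,0,0]},{"hand":0,"dp":[0,-0.017,0.02],"rotation":[0,0,0]},{"hand":0,"dp":[0,0,0.03],"rotation":[0,0,0]},{"hand":0,"dp":[0,0,0.03],"rotation":[0,0,0]},{"hand":0,"dp":[0,0,0],"rotation":[0,0,0]}]'
python3 g.py 22.3 100 0.55
```

```text
t: 8.47
position: [0.5928, 0.1092, 0.3341]
tcp_rot: [0.021, 1.0, 0.001, 0.007]
wrist_force: [0.1, -0.8, -3.3]
finger_gap: 0.0627
t 8.47 bay xyz mm [  2.   20.9 144.1] tilt 0.003 roll -0.014 F [ 0.1 -0.8 -3.3] gap 0.0627 q4,5,6 [ 1.67 -0.   -1.35]
dp mm [ 3.6  1.2 44.1] rot [-0.547  0.015  0.001]
```

```bash
python3 -m handwheel '[{"hand":0,"dp":[0.003,0.001,0.01],"rotation":[-0.11,0.015,0]},{"hand":0,"dp":[0,0,0],"rotation":[-0.11,0,0]},{"hand":0,"dp":[0,0,0],"rotation":[-0.11,0,0]},{"hand":0,"dp":[0,0,0],"rotation":[-0.11,0,0]},{"hand":0,"dp":[0,0,0],"rotation":[-0.107,0,0]}]'
python3 -m handwheel '[{"hand":0,"dp":[0,0,0],"rotation":[0,0,0]},{"hand":0,"dp":[0,0,0],"rotation":[0,0,0]}]' >/dev/null
python3 g.py 22.3 65 0.55
```

```text
t: 8.88
position: [0.5954, 0.1115, 0.3351]
tcp_rot: [0.017, 0.961, 0.275, 0.014]
wrist_force: [0.5, 0.4, -2.0]
finger_gap: 0.0633
t 9.05 bay xyz mm [  4.   22.4 142.5] tilt 0.551 roll -0.013 F [-0.6 -0.8 -0.3] gap 0.063 q4,5,6 [ 1.55  0.55 -1.63]
dp mm [  6.1 -40.6  65.9] rot [0.001 0.013 0.004]
```

```bash
python3 -m handwheel '[{"hand":0,"dp":[0.003,-0.02,0.033],"rotation":[0,0.013,0.004]},{"hand":0,"dp":[0.003,-0.02,0.033],"rotation":[0,0,0]},{"hand":0,"dp":[0,0,0],"rotation":[0,0,0]},{"hand":0,"dp":[0,0,0],"rotation":[0,0,0]}]'
python3 g.py 22.3 55 0.55
python3 - <<'E'
from h import *
a=robot.capture('side')[:,:,::-1];w=robot.capture('wrist')[:,:,::-1]
cv2.imwrite('pics/a.png',np.hstack([cv2.resize(a[130:290,280:430],(450,480),interpolation=cv2.INTER_CUBIC),w[:,150:490]]))
E
```

```text
t: 9.38
position: [0.5881, 0.114, 0.2547]
tcp_rot: [0.017, 0.962, 0.272, 0.003]
wrist_force: [1.1, -0.9, 0.6]
finger_gap: 0.0633
t 9.38 bay xyz mm [-2.9 25.6 64.7] tilt 0.551 roll 0.003 F [ 1.1 -0.9  0.6] gap 0.0633 q4,5,6 [ 1.37  0.55 -1.63]
dp mm [-1.9 -7.9  6.5] rot [ 0.001 -0.005  0.002]
```

View pics/a.png

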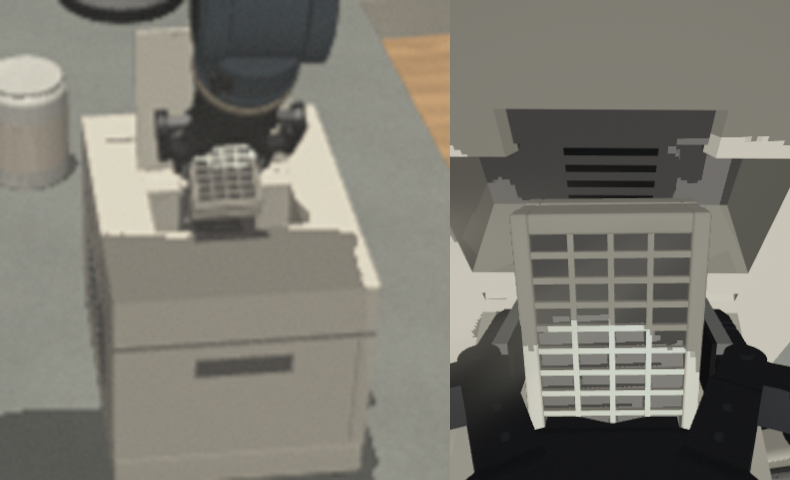

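```bash
python3 - <<'E'
from h import *
s=robot.sense();Z=R.from_euler('z',np.radians(-2.17))
O=np.array([.590,.0883,.19])
f=lambda p:(Z.inv().apply(p-O)*1e3).round(1)
for u in(508,612,716):print('lip edge top',f(onz('wrist',u-450+150,110,.23,s)))
# pile low end: top edge v~212, expected tool y -.05, z -.031
k=robot.get_calibration('wrist');T=k['tool_from_camera']
for v in(206,212,238):
    for tz in(-.0326,-.002):
        d=T[:3,:3]@np.array([0,(v-k['cy'])/k['fy'],1]);o=T[:3,3];q=o+d*(tz-o[2])/d[2]
        print(v,tz,'tool',(q*1e3).round(1),'bay',f(s['position']+R.from_quat(s['tcp_rot']).apply(q)))
E
```

```text
lip edge top [ 34.6 -52.6  40. ]
lip edge top [  0.8 -52.8  40. ]
lip edge top [-32.9 -53.   40. ]
206 -0.0326 tool [ -1.  -52.7 -32.6] bay [  0.7 -36.5  68. ]
206 -0.002 tool [ -1.  -46.5  -2. ] bay [  0.7 -15.2  45.2]
212 -0.0326 tool [ -1.  -50.9 -32.6] bay [  0.6 -34.9  69. ]
212 -0.002 tool [ -1.  -44.1  -2. ] bay [  0.7 -13.2  46.5]
238 -0.0326 tool [ -1.  -42.5 -32.6] bay [  0.6 -27.8  73.4]
238 -0.002 tool [ -1.  -33.4  -2. ] bay [ 0.6 -4.  52.1]
```

```bash
python3 - <<'E'
import cv2,numpy as np
a=cv2.imread('pics/a.png')[90:240,450:790]
w=cv2.imread('pics/w3.png')[75:205,230:420]
f=lambda i,k:np.clip(255*(cv2.resize(i,None,fx=k,fy=k,interpolation=cv2.INTER_CUBIC)/255.)**.6,0,255).astype(np.uint8)
A=f(a,2.2);W=f(w,2.2);W=cv2.copyMakeBorder(W,0,0,0,A.shape[1]-W.shape[1],0)
cv2.imwrite('pics/b.png',np.vstack([A,W]))
print(A.shape,W.shape)
print(cv2.cvtColor(cv2.imread('pics/a.png'),6)[100:205:3,612])
print(cv2.cvtColor(cv2.imread('pics/w3.png'),6)[80:130,323])
E
```

```text
(330, 748, 3) (286, 748, 3)
[126 126 126  99  64  65  65  64  65  64  65  65  66  64  65  65  36  23
  23  65  65  66  24  25  56  66  66  32  28  55  67  66  27 104 122]
[205 205 205 205 205 205 204 190 155 133 133 133 133 133 133 133 133 133
 133 133 133 133 133 118  83  44  24  25  23  55 113 133 132 132 132 117
  82  59  59  61 111 131 132 132 132 132 103  62  59  58]
```

View pics/b.png

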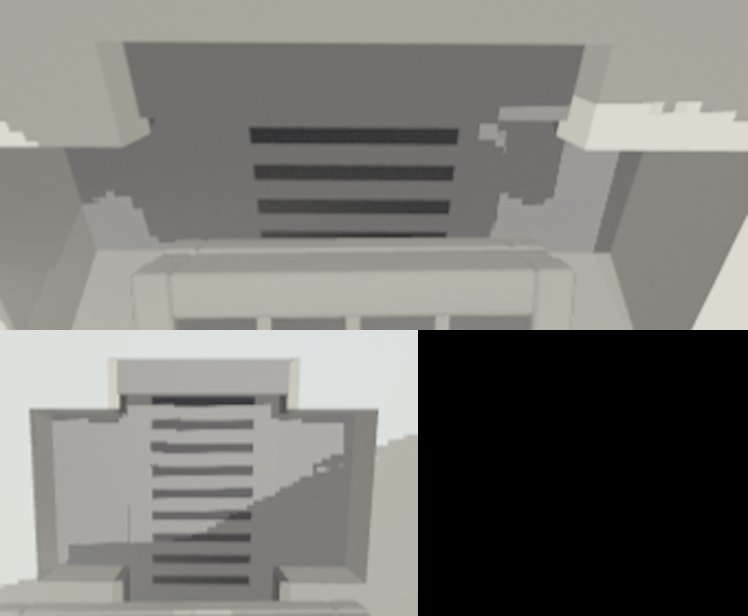

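The crops show that the grey strip next to the deck is the lip itself: the bay end sits at v=110 now and at v=87.5 before, which agrees within 1 mm. The pile is centred across the bay, with pile mid u=611 and bay mid u=612. I go down.

```bash
python3 g.py 24 33 0.55 -2.5; python3 -m handwheel '[{"hand":0,"dp":[0,-0.008,0.013],"rotation":[0,-0.004,0]},{"hand":0,"dp":[0,-0.0085,0.0125],"rotation":[0,0,0]},{"hand":0,"dp":[0,0,0],"rotation":[0,0,0]},{"hand":0,"dp":[0,0,0],"rotation":[0,0,0]}]'
python3 g.py 24 33 0.55 -2.5
```

```text
t 9.48 bay xyz mm [-0.6 25.5 67.9] tilt 0.552 roll -0.004 F [-0.8 -1.  -0.2] gap 0.0627 q4,5,6 [ 1.37  0.55 -1.63]
dp mm [  2.  -19.5  28.9] rot [0.002 0.002 0.006]
t: 9.82
position: [0.5898, 0.1128, 0.2261]
tcp_rot: [0.017, 0.962, 0.273, 0.008]
wrist_force: [-0.5, -0.9, -1.0]
finger_gap: 0.0631
t 9.82 bay xyz mm [-1.1 24.5 36.1] tilt 0.552 roll -0.005 F [-0.5 -0.9 -1. ] gap 0.0631 q4,5,6 [ 1.29  0.55 -1.63]
dp mm [ 1.4 -2.   2.4] rot [0.002 0.004 0.004]
```

```bash
python3 -m handwheel '[{"hand":0,"dp":[0,0,0],"rotation":[0,0,0]},{"hand":0,"dp":[0,0,0],"rotation":[0,0,0]},{"hand":0,"dp":[0,0,0],"rotation":[0,0,0]},{"hand":0,"dp":[0,0,0],"rotation":[0,0,0]}]'
python3 - <<'E'
from h import *
Z=R.from_euler('z',np.radians(-2.17));O=np.array([.590,.0883,.19])
f=lambda p:(Z.inv().apply(p-O)*1e3).round(1)
for i in range(3):
    s=robot.sense();w=robot.capture('wrist')[:,:,::-1];s2=robot.sense()
    print(f(s['position']),f(s2['position']))
cv2.imwrite('pics/w5.png',w)
g=cv2.GaussianBlur(cv2.cvtColor(w,6),(3,3),0).astype(float)
col=g[:200,290:334].mean(1);d=np.diff(col)
for v in np.argsort(-abs(d))[:8]: print(v+.5,d[v].round(1),f(onz('wrist',312,v+.5,.23,s)))
v0=np.argmin(d[:150]);row=g[v0+4:v0+8].mean(0);e=np.diff(row)
for u in np.argsort(-abs(e))[:8]: print('u',u+.5,e[u].round(1),f(onz('wrist',u+.5,v0+.5,.23,s)))
E
```

```text
t: 10.15
position: [0.5889, 0.1127, 0.2244]
tcp_rot: [0.017, 0.962, 0.273, 0.007]
wrist_force: [0.3, -1.0, -1.4]
finger_gap: 0.0631
[-2.  24.3 34.4] [-2.2 24.3 34.1]
[-2.2 24.3 34.1] [-2.3 24.3 33.9]
[-2.3 24.3 33.9] [-2.3 24.3 33.8]
176.5 -21.0 [ -1.3 -53.9  40. ]
177.5 -18.1 [ -1.3 -53.6  40. ]
175.5 -10.8 [ -1.3 -54.2  40. ]
178.5 -5.7 [ -1.3 -53.2  40. ]
174.5 -2.0 [ -1.3 -54.5  40. ]
36.5 0.3 [ -1.2 -87.7  40. ]
190.5 -0.2 [ -1.3 -49.1  40. ]
193.5 -0.2 [ -1.3 -48.   40. ]
u 594.5 -1.0 [-52.6 -92.3  40. ]
u 5.5 -0.8 [ 54.9 -92.1  40. ]
u 506.5 -0.8 [-36.6 -92.3  40. ]
u 554.5 -0.8 [-45.3 -92.3  40. ]
u 87.5 0.8 [ 39.8 -92.1  40. ]
u 411.5 -0.8 [-19.3 -92.3  40. ]
u 413.5 0.8 [-19.7 -92.3  40. ]
u 500.5 -0.8 [-35.5 -92.3  40. ]
```

```bash
python3 - <<'E'
from h import *
Z=R.from_euler('z',np.radians(-2.17));O=np.array([.590,.0883,.19])
f=lambda p:(Z.inv().apply(p-O)*1e3).round(1)
s=robot.sense();g=cv2.imread('pics/w5.png',0).astype(float)
row=g[180:184].mean(0);e=np.diff(row)
for u in sorted(np.argsort(-abs(e))[:12]): print('u',u+.5,e[u].round(1),f(onz('wrist',u+.5,177,.23,s)))
col=g[177:330,300:320].mean(1);print(col[::2].astype(int))
r=g[225];e=np.diff(r)
for v in(215,225,240):
    e=np.diff(g[v]);print(v,[(u+.5,e[u]) for u in sorted(np.argsort(-abs(e))[:10])])
E
python3 -m handwheel '[{"hand":0,"dp":[0,-0.006,0.001],"rotation":[0,0,0]},{"hand":0,"dp":[0,-0.005,0],"rotation":[0,0,0]},{"hand":0,"dp":[0,0,0],"rotation":[0,0,0]},{"hand":0,"dp":[0,0,0],"rotation":[0,0,0]},{"hand":0,"dp":[0,0,0],"rotation":[0,0,0]}]'
python3 g.py 14 27 0.55 -2.5
```

```text
u 164.5 -5.8 [ 37.4 -53.6  40. ]
u 165.5 -3.2 [ 37.2 -53.6  40. ]
u 178.5 -5.0 [ 33.7 -53.7  40. ]
u 179.5 -23.8 [ 33.5 -53.7  40. ]
u 180.5 -16.8 [ 33.2 -53.7  40. ]
u 181.5 -2.8 [ 32.9 -53.7  40. ]
u 431.5 2.0 [-32.7 -53.9  40. ]
u 432.5 23.0 [-32.9 -53.9  40. ]
u 433.5 18.8 [-33.2 -53.9  40. ]
u 434.5 4.2 [-33.5 -53.9  40. ]
u 447.5 4.2 [-36.9 -53.9  40. ]
u 448.5 5.0 [-37.1 -53.9  40. ]
[ 91  68  68  68  68  68  68  68  68  67  67  67  67  67  67  67  67  66
 122 142 145 144 144 143 143 142 142 141 121  99  99  99  99  99  99 100
 101 124 140 140 137 102 102 102 102 102 103 103 103 107 129 140 140 126
 103 104 103 104 104 104 105 107 123 141 141 133 104 104 106 108 107 104
 104 137 175 206 206]
215 [(np.float64(145.5), np.float64(-38.0)), (np.float64(196.5), np.float64(-18.0)), (np.float64(197.5), np.float64(-19.0)), (np.float64(209.5), np.float64(35.0)), (np.float64(410.5), np.float64(-44.0)), (np.float64(411.5), np.float64(-18.0)), (np.float64(416.5), np.float64(70.0)), (np.float64(435.5), np.float64(21.0)), (np.float64(578.5), np.float64(-25.0)), (np.float64(579.5), np.float64
[... 402 characters left out ...]
4.0))]
240 [(np.float64(72.5), np.float64(-35.0)), (np.float64(266.5), np.float64(61.0)), (np.float64(272.5), np.float64(-39.0)), (np.float64(273.5), np.float64(-26.0)), (np.float64(306.5), np.float64(42.0)), (np.float64(313.5), np.float64(-30.0)), (np.float64(347.5), np.float64(35.0)), (np.float64(353.5), np.float64(-42.0)), (np.float64(431.5), np.float64(-35.0)), (np.float64(527.5), np.float64(68.0))]
t: 10.72
position: [0.5883, 0.1038, 0.217]
tcp_rot: [0.018, 0.962, 0.273, 0.006]
wrist_force: [-0.0, 0.3, -1.9]
finger_gap: 0.0632
t 10.72 bay xyz mm [-2.3 15.4 27. ] tilt 0.553 roll -0.002 F [-0.   0.3 -1.9] gap 0.0632 q4,5,6 [ 1.29  0.55 -1.65]
dp mm [ 0.2 -1.2 -0.8] rot [0.003 0.002 0.002]
```

```bash
python3 g.py 11.3 22.3 0.45 -0.6; python3 -m handwheel '[{"hand":0,"dp":[-0.0015,-0.003,0.0005],"rotation":[0.05,0,0]},{"hand":0,"dp":[0,-0.0025,0.0005],"rotation":[0.05,0,0]},{"hand":0,"dp":[0,0,0],"rotation":[0,0,0]},{"hand":0,"dp":[0,0,0],"rotation":[0,0,0]},{"hand":0,"dp":[0,0,0],"rotation":[0,0,0]}]'
python3 g.py 11.3 22.3 0.45 -0.6; python3 g.py 8 17 0.35 -0.6
```

```text
t 10.72 bay xyz mm [-2.3 15.4 27. ] tilt 0.553 roll -0.002 F [-0.   0.3 -1.9] gap 0.0632 q4,5,6 [ 1.29  0.55 -1.65]
dp mm [-1.7 -5.9  1.8] rot [0.103 0.002 0.002]
t: 11.13
position: [0.5894, 0.0998, 0.2134]
tcp_rot: [0.018, 0.974, 0.225, 0.005]
wrist_force: [0.1, -0.6, -0.3]
finger_gap: 0.0631
t 11.13 bay xyz mm [-1.  11.5 23.4] tilt 0.454 roll -0.002 F [ 0.1 -0.6 -0.3] gap 0.0631 q4,5,6 [ 1.28  0.45 -1.6 ]
dp mm [-0.4 -0.7  0.9] rot [0.004 0.001 0.002]
t 11.13 bay xyz mm [-1.  11.5 23.4] tilt 0.454 roll -0.002 F [ 0.1 -0.6 -0.3] gap 0.0631 q4,5,6 [ 1.28  0.45 -1.6 ]
dp mm [-0.4 -5.9  4.2] rot [0.104 0.002 0.002]
```

No contact so far, so I continue the lay-down and read the force at each stage.

```bash
python3 -m handwheel '[{"hand":0,"dp":[0,-0.003,0.002],"rotation":[0.05,0,0]},{"hand":0,"dp":[0,-0.003,0.0022],"rotation":[0.052,0,0]},{"hand":0,"dp":[0,0,0],"rotation":[0,0,0]},{"hand":0,"dp":[0,0,0],"rotation":[0,0,0]},{"hand":0,"dp":[0,0,0],"rotation":[0,0,0]}]'
python3 g.py 5.1 11.5 0.25 -0.6
python3 - <<'E'
from h import *
w=robot.capture('wrist')[:,:,::-1];cv2.imwrite('pics/w6.png',w)
g=cv2.cvtColor(w,6).astype(float);c=g[100:300,300:312].mean(1);d=np.diff(c)
print([(i+100.5,d[i].round()) for i in sorted(np.argsort(-abs(d))[:10])])
E
```

```text
t: 11.55
position: [0.5893, 0.0959, 0.207]
tcp_rot: [0.018, 0.984, 0.175, 0.004]
wrist_force: [-0.0, 0.0, -1.0]
finger_gap: 0.0632
t 11.55 bay xyz mm [-1.   7.5 17. ] tilt 0.353 roll -0.002 F [-0.  0. -1.] gap 0.0632 q4,5,6 [ 1.27  0.35 -1.56]
dp mm [-0.4 -4.2  4.3] rot [0.103 0.002 0.001]
[(np.float64(222.5), np.float64(-8.0)), (np.float64(223.5), np.float64(-30.0)), (np.float64(224.5), np.float64(-26.0)), (np.float64(258.5), np.float64(14.0)), (np.float64(275.5), np.float64(8.0)), (np.float64(276.5), np.float64(14.0)), (np.float64(277.5), np.float64(10.0)), (np.float64(282.5), np.float64(-12.0)), (np.float64(283.5), np.float64(-19.0)), (np.float64(284.5), np.float64(-7.0))]
```

```bash
python3 -m handwheel '[{"hand":0,"dp":[0,-0.0022,0.002],"rotation":[0.05,0,0]},{"hand":0,"dp":[0,-0.002,0.0022],"rotation":[0.052,0,0]},{"hand":0,"dp":[0,0,0],"rotation":[0,0,0]},{"hand":0,"dp":[0,0,0],"rotation":[0,0,0]},{"hand":0,"dp":[0,0,0],"rotation":[0,0,0]}]'
python3 g.py 2.2 5 0.12 -0.6
```

```text
t: 12.02
position: [0.5893, 0.0932, 0.2017]
tcp_rot: [0.018, 0.992, 0.125, 0.003]
wrist_force: [0.1, -1.2, -1.6]
finger_gap: 0.0631
t 12.02 bay xyz mm [-0.9  4.8 11.7] tilt 0.251 roll -0.002 F [ 0.1 -1.2 -1.6] gap 0.0631 q4,5,6 [ 1.27  0.25 -1.51]
dp mm [-0.3 -4.2  5.8] rot [0.131 0.002 0.001]
```

```bash
python3 -m handwheel '[{"hand":0,"dp":[0,-0.0014,0.002],"rotation":[0.044,0,0]},{"hand":0,"dp":[0,-0.0014,0.002],"rotation":[0.044,0,0]},{"hand":0,"dp":[0,-0.001,0.0018],"rotation":[0.043,0,0]},{"hand":0,"dp":[0,0,0],"rotation":[0,0,0]},{"hand":0,"dp":[0,0,0],"rotation":[0,0,0]}]'
python3 g.py 0.3 -0.5 0 -0.6
```

```text
t: 12.43
position: [0.5892, 0.091, 0.1952]
tcp_rot: [0.018, 0.998, 0.06, 0.002]
wrist_force: [1.1, 0.5, -2.9]
finger_gap: 0.0631
t 12.43 bay xyz mm [-0.9  2.7  5.2] tilt 0.12 roll -0.002 F [ 1.1  0.5 -2.9] gap 0.0631 q4,5,6 [ 1.28  0.12 -1.44]
dp mm [-0.3 -3.   5.4] rot [0.12  0.002 0.002]
```

```bash
python3 -m handwheel '[{"hand":0,"dp":[0,-0.001,0.0018],"rotation":[0.04,0,0]},{"hand":0,"dp":[0,-0.001,0.0018],"rotation":[0.04,0,0]},{"hand":0,"dp":[0,-0.001,0.0018],"rotation":[0.04,0,0]},{"hand":0,"dp":[0,0,0],"rotation":[0,0,0]},{"hand":0,"dp":[0,0,0],"rotation":[0,0,0]}]'
python3 -m handwheel '[{"hand":0,"dp":[0,0,0.001],"rotation":[0,0,0]},{"hand":0,"dp":[0,0,0],"rotation":[0,0,0]},{"hand":0,"dp":[0,0,0],"rotation":[0,0,0]}]'
python3 g.py 0.3 -2 0 -0.6
```

```text
t: 12.85
position: [0.5891, 0.0883, 0.1895]
tcp_rot: [0.018, 1.0, 0.0, 0.001]
wrist_force: [-0.4, -0.5, -1.7]
finger_gap: 0.0631
t: 13.1
position: [0.5892, 0.0877, 0.1887]
tcp_rot: [0.019, 1.0, -0.001, 0.001]
wrist_force: [0.8, 1.1, -1.4]
finger_gap: 0.0635
t 13.1 bay xyz mm [-0.7 -0.6 -1.3] tilt -0.001 roll -0.002 F [ 0.8  1.1 -1.4] gap 0.0635 q4,5,6 [ 1.29 -0.   -1.38]
dp mm [-0.1  0.9  0.7] rot [-0.001  0.002  0.   ]
```

```bash
python3 -m handwheel '[{"hand":0,"dp":[0,0.0005,0.001],"rotation":[0,0,0]},{"hand":0,"dp":[0,0,0],"rotation":[0,0,0]},{"hand":0,"dp":[0,0,0],"rotation":[0,0,0]}]'
python3 -m handwheel '[{"hand":0,"dp":[0,0,0.001],"rotation":[0,0,0]},{"hand":0,"dp":[0,0,0],"rotation":[0,0,0]},{"hand":0,"dp":[0,0,0],"rotation":[0,0,0]}]'
python3 g.py 0.3 -2 0 -0.6
```

```text
t: 13.35
position: [0.5892, 0.0886, 0.1876]
tcp_rot: [0.018, 1.0, -0.001, 0.001]
wrist_force: [-0.0, 0.0, -2.0]
finger_gap: 0.0634
t: 13.6
position: [0.5893, 0.0886, 0.1874]
tcp_rot: [0.018, 1.0, -0.001, 0.002]
wrist_force: [-3.9, -0.6, 8.3]
finger_gap: 0.0633
t 13.6 bay xyz mm [-0.7  0.3 -2.6] tilt -0.002 roll -0.003 F [-3.9 -0.6  8.3] gap 0.0633 q4,5,6 [ 1.29 -0.   -1.38]
dp mm [-0.1  0.  -0.6] rot [-0.002  0.003  0.001]
```

The pile touches the floor (8 N at TCP -2.6 mm, the same offset as at the grasp). I release and rise.

```bash
python3 -m handwheel '[{"hand":0.9,"dp":[0,0,0],"rotation":[0,0,0]},{"hand":1,"dp":[0,0,0],"rotation":[0,0,0]},{"hand":1,"dp":[0,0,0],"rotation":[0,0,0]},{"hand":1,"dp":[0,0,0],"rotation":[0,0,0]},{"hand":1,"dp":[0,0,0],"rotation":[0,0,0]}]'
python3 -m handwheel '[{"hand":1,"dp":[0,0,-0.01],"rotation":[0,0,0]},{"hand":1,"dp":[0,0,-0.03],"rotation":[0,0,0]},{"hand":1,"dp":[0,0,-0.035],"rotation":[0,0,0]},{"hand":1,"dp":[0,0,-0.035],"rotation":[0,0,0]},{"hand":1,"dp":[0,-0.02,-0.03],"rotation":[0,0,0]}]'
python3 -m handwheel '[{"hand":1,"dp":[0,-0.02,0],"rotation":[0,0,0]},{"hand":1,"dp":[0,0,0],"rotation":[0,0,0]},{"hand":1,"dp":[0,0,0],"rotation":[0,0,0]}]'
python3 - <<'E'
from h import *
import pickle
s=robot.sense();w=robot.capture('wrist')[:,:,::-1];a=robot.capture('side')[:,:,::-1];t=robot.capture('top')[:,:,::-1]
pickle.dump(s,open('s7.pkl','wb'));cv2.imwrite('pics/w7.png',w);cv2.imwrite('pics/side7.png',a);cv2.imwrite('pics/top7.png',t)
cv2.imwrite('pics/c7.png',np.hstack([w[:,120:520],cv2.resize(a[110:270,280:413],(400,480),interpolation=cv2.INTER_CUBIC)]))
E
python3 g.py 0 0 0
```

```text
t: 14.02
position: [0.5893, 0.0886, 0.1866]
tcp_rot: [0.018, 1.0, -0.001, 0.001]
wrist_force: [0.6, 0.1, -0.0]
finger_gap: 0.0858
t: 14.43
position: [0.5878, 0.071, 0.3296]
tcp_rot: [0.017, 1.0, -0.001, 0.002]
wrist_force: [0.1, -0.1, 0.2]
finger_gap: 0.0854
t: 14.68
position: [0.5876, 0.0484, 0.3274]
tcp_rot: [0.019, 1.0, -0.001, 0.002]
wrist_force: [0.2, 0.9, 0.2]
finger_gap: 0.0857
t 14.83 bay xyz mm [ -1.4 -38.8 136.3] tilt -0.002 roll -0.001 F [-0.3 -0.3  0.7] gap 0.0856 q4,5,6 [ 1.65 -0.   -1.45]
dp mm [ -0.3  39.1 136.2] rot [-0.002  0.001  0.001]
```

View pics/c7.png

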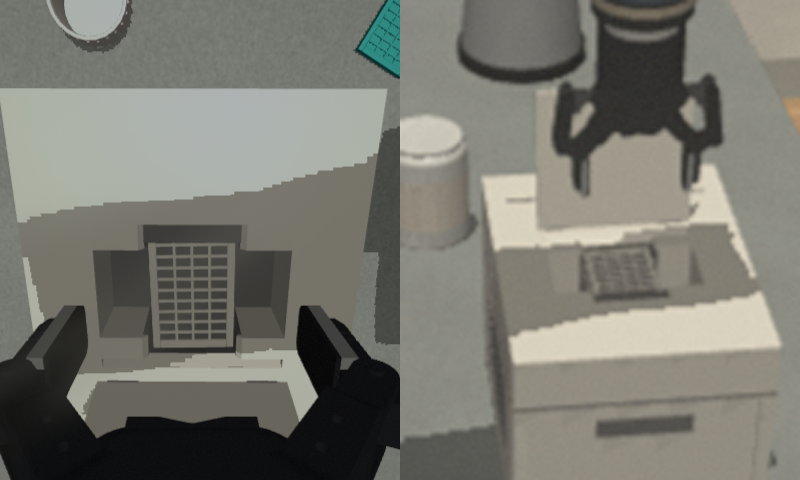

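The picture shows the pile flat in the bay, its -y end under the lip (grid rows v 242–348, u 150–235 of the crop), with the jaws clear. Now I go over the cover with shut fingers and down behind it.

```bash
python3 -m handwheel '[{"hand":0,"dp":[0,0,-0.037],"rotation":[0,0,0]},{"hand":0,"dp":[0,0,-0.037],"rotation":[0,0,0]},{"hand":0,"dp":[0,0,-0.004],"rotation":[0,0,0]},{"hand":0,"dp":[0,0,0],"rotation":[0,0,0]},{"hand":0,"dp":[0,0,0],"rotation":[0,0,0]}]'
python3 g.py 140 212 0 0
python3 - <<'E'
from h import *
# cover tip from wrist+top views saved: horizontal free edge
t=cv2.imread('pics/top7.png');cv2.imwrite('pics/d.png',t)
E
```

```text
t: 15.25
position: [0.5882, 0.0497, 0.3942]
tcp_rot: [0.018, 1.0, -0.001, 0.001]
wrist_force: [0.6, -0.3, -0.7]
finger_gap: 0.0258
t 15.25 bay xyz mm [ -0.3 -38.6 204.2] tilt -0.002 roll -0.002 F [ 0.6 -0.3 -0.7] gap 0.0258 q4,5,6 [ 1.87 -0.   -1.45]
dp mm [ -0.6 178.6  -8.2] rot [-0.002  0.002  0.002]
```

```bash
python3 -m handwheel '[{"hand":0,"dp":[0,0.02,-0.008],"rotation":[0,0,0]},{"hand":0,"dp":[0,0.035,0],"rotation":[0,0,0]},{"hand":0,"dp":[0,0.035,0],"rotation":[0,0,0]},{"hand":0,"dp":[0,0.035,0],"rotation":[0,0,0]},{"hand":0,"dp":[0,0.035,0],"rotation":[0,0,0]}]'
python3 -m handwheel '[{"hand":0,"dp":[0,0.03,0],"rotation":[0,0,0]},{"hand":0,"dp":[0,0,0],"rotation":[0,0,0]},{"hand":0,"dp":[0,0,0],"rotation":[0,0,0]},{"hand":0,"dp":[0,0,0],"rotation":[0,0,0]}]'
python3 g.py 140 150 0 0
```

```text
t: 15.67
position: [0.5926, 0.2105, 0.4006]
tcp_rot: [0.018, 1.0, -0.001, 0.001]
wrist_force: [0.9, 0.4, 0.3]
finger_gap: 0.0004
t: 16.0
position: [0.5909, 0.2374, 0.3967]
tcp_rot: [0.018, 1.0, -0.0, 0.004]
wrist_force: [-0.5, -0.7, 0.5]
finger_gap: 0.0002
t 16.0 bay xyz mm [ -4.8 149.  206.7] tilt -0.0 roll -0.007 F [-0.5 -0.7  0.5] gap 0.0002 q4,5,6 [ 2.04 -0.   -1.15]
dp mm [-4.3 -9.  56.7] rot [-0.     0.007  0.001]
```

```bash
python3 -m handwheel '[{"hand":0,"dp":[-0.002,0,0.028],"rotation":[0,0.004,0]},{"hand":0,"dp":[-0.002,0,0.028],"rotation":[0,0,0]},{"hand":0,"dp":[0,0,0],"rotation":[0,0,0]},{"hand":0,"dp":[0,-0.01,0],"rotation":[0,0,0]},{"hand":0,"dp":[0,-0.01,0],"rotation":[0,0,0]}]'
python3 g.py 110 150 0 0
python3 -m handwheel '[{"hand":0,"dp":[0,-0.015,0],"rotation":[0,0,0]},{"hand":0,"dp":[0,-0.015,0],"rotation":[0,0,0]},{"hand":0,"dp":[0,-0.01,0],"rotation":[0,0,0]},{"hand":0,"dp":[0,0,0],"rotation":[0,0,0]}]'
python3 g.py 90 150 0 0
```

```text
t: 16.42
position: [0.5948, 0.217, 0.36]
tcp_rot: [0.019, 1.0, 0.0, 0.003]
wrist_force: [0.2, -0.3, 0.2]
finger_gap: -0.0002
t 16.42 bay xyz mm [ -0.  128.8 170. ] tilt 0.001 roll -0.007 F [ 0.2 -0.3  0.2] gap -0.0002 q4,5,6 [ 1.83 -0.   -1.18]
dp mm [  0.1 -18.8  20. ] rot [0.001 0.007 0.   ]
t: 16.75
position: [0.5941, 0.1758, 0.3606]
tcp_rot: [0.02, 1.0, 0.0, 0.004]
wrist_force: [-0.3, -0.8, 0.6]
finger_gap: 0.0001
t 16.75 bay xyz mm [  0.7  87.6 170.6] tilt 0.001 roll -0.009 F [-0.3 -0.8  0.6] gap 0.0001 q4,5,6 [ 1.79 -0.   -1.24]
dp mm [ 0.9  2.4 20.6] rot [ 0.001  0.009 -0.002]
```

```bash
python3 -m handwheel '[{"hand":0,"dp":[0,-0.014,0.009],"rotation":[0,0,0]},{"hand":0,"dp":[0,-0.014,0.009],"rotation":[0,0,0]},{"hand":0,"dp":[0,-0.016,0.006],"rotation":[0,0,0]},{"hand":0,"dp":[0,-0.016,0.006],"rotation":[0,0,0]},{"hand":0,"dp":[0,0,0],"rotation":[0,0,0]}]'
python3 g.py 27 139.5 0 0
python3 -m handwheel '[{"hand":0,"dp":[0,-0.014,0.011],"rotation":[0,0,0]},{"hand":0,"dp":[0,-0.013,0.011],"rotation":[0,0,0]},{"hand":0,"dp":[0,-0.01,0.014],"rotation":[0,0,0]},{"hand":0,"dp":[0,-0.009,0.015],"rotation":[0,0,0]},{"hand":0,"dp":[0,0,0],"rotation":[0,0,0]}]'
python3 g.py -19 89 0 0
```

```text
t: 17.17
position: [0.5916, 0.1161, 0.3287]
tcp_rot: [0.019, 1.0, -0.0, 0.003]
wrist_force: [0.7, 0.4, 0.8]
finger_gap: 0.0002
t 17.17 bay xyz mm [  0.5  27.9 138.7] tilt -0.0 roll -0.006 F [0.7 0.4 0.8] gap 0.0002 q4,5,6 [ 1.66 -0.   -1.34]
dp mm [ 0.5 -0.9 -0.8] rot [-0.     0.006 -0.001]
t: 17.58
position: [0.5898, 0.0714, 0.2761]
tcp_rot: [0.019, 1.0, -0.0, 0.002]
wrist_force: [-0.5, 0.0, 0.0]
finger_gap: -0.0001
t 17.58 bay xyz mm [  0.4 -16.9  86.1] tilt -0.0 roll -0.004 F [-0.5  0.   0. ] gap -0.0001 q4,5,6 [ 1.51 -0.   -1.41]
dp mm [ 0.4 -2.1 -2.9] rot [-0.     0.004 -0.   ]
```

```bash
python3 -m handwheel '[{"hand":0,"dp":[0,-0.005,0.01],"rotation":[0,0,0]},{"hand":0,"dp":[0,-0.004,0.011],"rotation":[0,0,0]},{"hand":0,"dp":[0,-0.002,0.009],"rotation":[0,0,0]},{"hand":0,"dp":[0,0,0],"rotation":[0,0,0]},{"hand":0,"dp":[0,0,0],"rotation":[0,0,0]}]'
python3 g.py -30 44 0 0
python3 -m handwheel '[{"hand":0,"dp":[0,0,0.004],"rotation":[0,0,0]},{"hand":0,"dp":[0,0,0.004],"rotation":[0,0,0]},{"hand":0,"dp":[0,0,0.002],"rotation":[0,0,0]},{"hand":0,"dp":[0,0,0],"rotation":[0,0,0]}]'
python3 g.py -30 44 0 0
```

```text
t: 18.0
position: [0.5899, 0.0617, 0.2481]
tcp_rot: [0.018, 1.0, 0.0, 0.003]
wrist_force: [-0.1, -0.3, 0.8]
finger_gap: 0.0001
t 18.0 bay xyz mm [  1.  -26.5  58.1] tilt 0.001 roll -0.006 F [-0.1 -0.3  0.8] gap 0.0001 q4,5,6 [ 1.43 -0.   -1.43]
dp mm [ 1.  -3.5 14.1] rot [0.001 0.006 0.001]
t: 18.33
position: [0.5898, 0.0614, 0.2373]
tcp_rot: [0.018, 1.0, 0.0, 0.003]
wrist_force: [-0.3, 0.2, 0.2]
finger_gap: -0.0004
t 18.33 bay xyz mm [  0.8 -26.9  47.3] tilt 0.0 roll -0.006 F [-0.3  0.2  0.2] gap -0.0004 q4,5,6 [ 1.4  -0.   -1.43]
dp mm [ 0.8 -3.1  3.3] rot [0.    0.006 0.001]
```

```bash
python3 -m handwheel '[{"hand":0,"dp":[0,0,0.002],"rotation":[0,0,0]},{"hand":0,"dp":[0,0,0],"rotation":[0,0,0]},{"hand":0,"dp":[0,0,0],"rotation":[0,0,0]}]'
python3 -m handwheel '[{"hand":0,"dp":[0,0,0.002],"rotation":[0,0,0]},{"hand":0,"dp":[0,0,0],"rotation":[0,0,0]},{"hand":0,"dp":[0,0,0],"rotation":[0,0,0]}]'
python3 g.py -30 44 0 0
```

```text
t: 18.58
position: [0.5899, 0.0612, 0.2357]
tcp_rot: [0.018, 1.0, 0.0, 0.003]
wrist_force: [-0.1, 0.4, -0.1]
finger_gap: -0.0001
t: 18.83
position: [0.5901, 0.0612, 0.2348]
tcp_rot: [0.018, 1.0, 0.0, 0.004]
wrist_force: [-4.1, -1.5, 12.9]
finger_gap: -0.0001
t 18.83 bay xyz mm [  1.2 -27.1  44.8] tilt 0.001 roll -0.008 F [-4.1 -1.5 12.9] gap -0.0001 q4,5,6 [ 1.4  -0.   -1.43]
dp mm [ 1.2 -2.9  0.8] rot [0.001 0.008 0.001]
```

Contact at 44.8 mm above the bay floor, which is the deck plus the 5 mm plate, with 13 N on it. I rise and check.

```bash
python3 -m handwheel '[{"hand":0,"dp":[0,0,-0.02],"rotation":[0,0,0]},{"hand":0,"dp":[0,0,-0.037],"rotation":[0,0,0]},{"hand":0,"dp":[0,0,-0.037],"rotation":[0,0,0]},{"hand":0,"dp":[0,-0.03,-0.02],"rotation":[0,0,0]},{"hand":0,"dp":[0,-0.03,0],"rotation":[0,0,0]}]'
python3 -m handwheel '[{"hand":0,"dp":[0,-0.03,0],"rotation":[0,0,0]},{"hand":0,"dp":[0,-0.03,0],"rotation":[0,0,0]},{"hand":0,"dp":[0,0,0],"rotation":[0,0,0]},{"hand":0,"dp":[0,0,0],"rotation":[0,0,0]}]'
python3 - <<'E'
from h import *
s=robot.sense();a=robot.capture('side')[:,:,::-1];t=robot.capture('top')[:,:,::-1]
cv2.imwrite('pics/e.png',np.hstack([cv2.resize(a[130:430,240:480],(400,500),interpolation=cv2.INTER_CUBIC),cv2.resize(t[130:330,180:340],(400,500),interpolation=cv2.INTER_CUBIC)]))
t0=cv2.imread('pics/top0.png').astype(int);d=abs(t0-t).max(2)
a0=cv2.imread('pics/side0.png').astype(int);e=abs(a0-a).max(2)
for n,u,v in(('ram',355,180),('nip',386,183),('bot',422,170),('mug',485,249),('tin',115,259),('carton',135,218)):print(n,d[v-20:v+20,u-20:u+20].mean().round(1))
print(s['position'],s['wrist_force'])
E
```

```text
t: 19.25
position: [0.588, 0.0015, 0.3521]
tcp_rot: [0.017, 1.0, 0.0, 0.006]
wrist_force: [0.9, 0.3, -0.8]
finger_gap: -0.0001
t: 19.58
position: [0.5847, -0.0601, 0.3476]
tcp_rot: [0.02, 1.0, 0.0, 0.003]
wrist_force: [0.4, 1.4, -0.2]
finger_gap: 0.0003
ram 65.0
nip 7.7
bot 3.6
mug 3.0
tin 4.3
carton 4.0
[ 0.58473192 -0.06010437  0.34760808] [ 0.42311958  1.39170144 -0.17212201]
```

View pics/e.png

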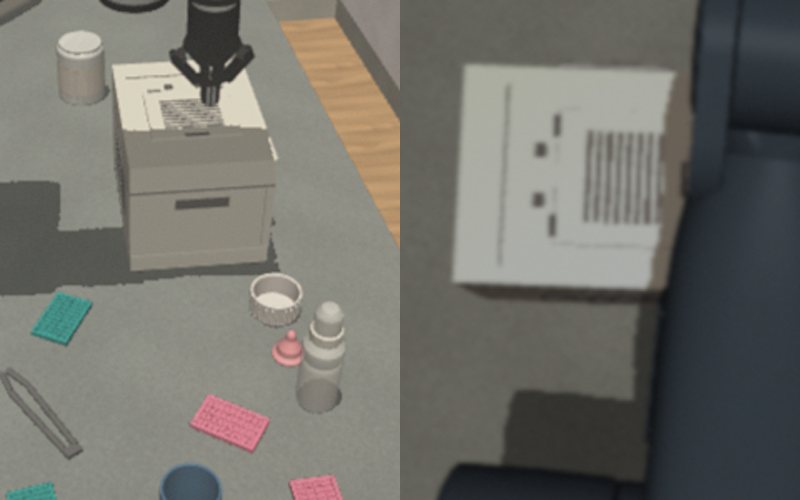

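The cover lies flat on the deck, the counter things stand where they were (the ramekin is still at about (405,310) in the side view; its difference in the top view is only the arm in front of it), and the tool touches nothing.

```bash
python3 -c "
from plant import robot;print(robot.finish_job())"
```

```text
the job is handed in; nothing more can be done
None
```

I put the three filter cartridges into the bay as one pile and shut the cover. The job is handed in at about 19.7 s of the 61 s allowed; the simulator reports no verdict.

- **Insertion:** I gripped the pile by its long sides, lifted it, tipped it 0.55 rad and slid the low end under the keeper lip. I then lowered it in stages with no contact force until the bay floor, where I felt 8 N. The height at contact matched the grasp height.
- **Cover:** I pushed it down from behind until the fingers met resistance of 13 N, at 44.8 mm above the bay floor. That is deck height plus the 5 mm plate, so the cover is fully shut.
- **Last checks:** After release, the wrist view showed the pile flat in the bay, with one end under the lip. I did not look at it again once the cover was shut. The final side view shows the cover flat, the bystanders in that crop in place and the gripper clear. Comparing the first and last top pictures shows the bottle, mug, tin, nipple and carton unmoved.
- **Disagreements:** The top-picture comparison flagged the ramekin, but the arm was in front of it; the side view shows it in place. Some pose readings taken before the arm had settled were 2–3 mm off, so I re-measured the bay with the arm still. It then agreed within about 0.5 mm.

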